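# Load a sample cell into a latched chamber

## Task

Load the steel sample cell into the small white bench instrument: press its thumb latch so that the sprung lid pops open, set the cell upright and fully home in the round well and let go, then press the lid down until it snaps and stays shut. Be gentle and feel for the latch and the lid: never push on the instrument with more than 20 N, and leave the other things on the bench where they are.

Things in the scene. Friction and masses are not known exactly. Their poses are not given: they have to be found in the camera images.
- case: White bench instrument, fixed, 215 x 150 x 60 mm (x -120 to +95 mm). Origin on the bench under the well; z up; -x is its front. On it an aluminium head (x -46 to 70, y +-46 mm), flat top nominally 85 mm up. The head with its well, lid and latch truly stands up to 10 mm higher or lower than all heights told: an unmeasured setting, to be felt. Horizontal positions are true. Bears at most 20 N.
- pad (a point): Point 80 mm in front of the well axis: on top of the black ribbed thumb latch pad, 38 (x) x 36 mm; height 89.5 mm nominal (+-10). Axes as case. Pressed straight down it rocks (pivot 30 mm behind), needs 1 to 4 N, frees the lid after 4 to 6 mm, hard stop at 8 mm; springs back. Behind the pad stand a hook (to 22 mm above the head's top) and, 14 mm behind its edge, the lid's front wall.
- well (a point): Centre of the mouth of the round well in the head's flat top, above case's origin, 85 mm up nominally (+-10). 29 mm wide, 2 mm chamfer, 18 mm deep, flat floor. Axes as case.
- hinge (a point): Middle of the lid's hinge axis (along y), 60 mm behind the well axis, 87 mm up nominally (+-10). Axes as case.
- lid (a joint): Lid angle, rad: 0 shut, 1.65 open, lower stop -0.02. Grey hood over the well, 106 mm from hinge to front wall, 84 mm wide; shut, its flat top is 34 mm above the hinge axis. Sprung open by about 2 N at the front edge; stays open, just past upright. To shut: push it over from behind, then press its top 80 mm in front of the hinge: 6 to 10 N to snap past the hook, hard stop 2 mm below shut.
- cell_center (a point): Sample cell, loose: plain steel cylinder, 26 mm diameter, 40 mm high, thin dark band round it, about 130 g, upright on the bench. Point at its centre, half-way up. Seated in the well it stands 22 mm proud of the head's top, with 8 mm to the shut lid's roof.
- vial_center (a point): Bystander: small amber glass vial, 24 mm in diameter, 70 mm high; point at half its height.
- plug_center (a point): Bystander: steel calibration weight, a disc 40 mm in diameter and 22 mm high with a knob on it, 46 mm high in all; point at half its height.
- tape_center (a point): Bystander: yellow roll of tape lying flat, 90 mm in diameter, 24 mm high; point at its centre.
- spatula_grip (a point): Bystander: small steel spatula lying flat, 190 mm long, loose; point on its handle.
Not all that is in view belongs to the job. What is shaped like the part that bears cell_center but blue or red is not meant.

How it is judged:
By the outcome, as a careful person would: the job done as asked, in the order asked, and still so for the second after the job is handed in, with the robot touching nothing.
It also fails if it takes over 72 s, if anything falls off the work surface, if the arm or the gripper's body presses on something with over 40 N, if the wrist force passes 120 N, or if a joint passes its speed limit or range.

## Robot

A 6-joint arm with a two-finger parallel gripper is mounted at the origin on the work surface. World frame = base frame: x ahead of the robot, y to its left, z up, the work surface at z = 0. Lengths are in mm, angles in rad, forces in N, time in s.
With the tool pointing down it reaches from about 325 to 850 mm from the base axis. Payload 4.4 kg.
Tool frame: the origin (TCP) lies midway between the tips of the shut fingers; the grasp point (between the pads) lies 19 mm behind it; z points along the fingers, y is the direction in which the jaws open and shut (so a half turn about z gives the same grasp; the last joint's range is limited). The gripper opens to 94 mm and grips with 3 to 60 N. Pads are 16 mm wide; open, the fingers measure 119 mm over their backs; the gripper's body (75 mm by 177 mm) begins 78 mm behind the grasp point.
Start: joints at [1.117, 0.207, 1.542, -0, 1.393, -0.15], TCP at [171.471, 548.839, 205.447] pointing down, gripper open.
Joint ranges: [-2.73, 2.73], [-0.86, 2.22], [0.23, 2.46], [-1.11, 4.25], [0.08, 2.63], [-2.82, 2.82]. Speed limits (rad/s): [2.79, 2.79, 3.14, 3.14, 3.14, 3.14].

## Interface

Orientations are given as a unit quaternion [w, x, y, z].
In Python, from cell import env, gripper_to, solver, vision, hand_in, readout gives the robot as it stands. The module is installed in compiled form; this text tells all that it offers. Calls block until the motion is done:
- env.move_ptp(position, orientation): joint-space move of the TCP to a pose.
- env.move_straight(position, velocity=150, frame=None, contact_N=None): straight line of the TCP; frame=None keeps the orientation; velocity is the mean speed in mm/s. With contact_N (N) it stops when the force on the tool has changed by that much, and returns True; else False.
- env.move_joints(angles): joint-space move.
- gripper_to(opening, effort=None): finger opening in mm; effort is the grip in N (None keeps the last); returns when the fingers have stopped.
- env.hold(seconds).
- solver.ik(position, orientation): joint angles nearest the present ones, or None.
- vision.get_image(name): name is "side" or "top"; returns a dict with "image" (400x640x3 uint8, blue, green, red), "K" (3x3 intrinsics, pixels), "extrinsics" (4x4, takes a point from world to camera coordinates). Camera axes: x right, y down, z forward; pixel columns grow to the right and rows downward; lengths in mm; the calibration is good to about 2 mm. A picture is of the moment at which its call begins. There is no depth.
A pose or a line that the arm cannot do raises env.MotionError and nothing moves.
- hand_in(): hands the job in, once; it reports no verdict.
Readings, each from a call of its own:
- readout.read_time(): time.
- readout.read_joints(): joint angles.
- readout.read_joint_velocities(): joint speeds.
- readout.read_effort(): joint torques, N m.
- readout.read_ee_pos(): TCP position.
- readout.read_eef_rot(): TCP orientation.
- readout.read_ft_force(): force on the tool from outside, world axes, zero at the start.
- readout.read_ft_torque(): the same for the moment, N m.
- readout.read_opening(): finger opening in mm.
Only numpy, scipy, OpenCV 4.12 (cv2) and the standard library are available. Lean on these libraries where they do the work, as an engineer would, in place of code of your own. Each camera call takes 0.05 s, during which the arm holds its last target.

## Working session

There is one attempt and no reset: what is moved stays moved. The work goes in short steps, each a Python script; the robot and the scene stay as the last script left them, time stands still between calls to the robot, and variables do not carry over. Pictures are saved under pics/ and viewed, and the job is handed in when it is done.

```bash
ls; mkdir -p pics; python3 - <<'E'
from cell import env, gripper_to, solver, vision, hand_in, readout
import cv2, numpy as np
for n in ("side","top"):
    d=vision.get_image(n); cv2.imwrite(f"pics/{n}0.png",d["image"]); np.savez(f"pics/{n}0.npz",**d)
    print(n,np.round(d["K"],1).tolist(),np.round(d["extrinsics"],3).tolist())
print(readout.read_time(),readout.read_eef_rot(),readout.read_ee_pos())
E
```

```text
pics
side [[361.6, 0.0, 319.0], [0.0, 361.6, 204.9], [0.0, 0.0, 1.0]] [[-0.973, -0.233, -0.002, 503.522], [-0.17, 0.717, -0.676, 132.722], [0.159, -0.657, -0.737, 825.128], [0.0, 0.0, 0.0, 1.0]]
top [[472.2, 0.0, 313.2], [0.0, 472.2, 196.6], [0.0, 0.0, 1.0]] [[-0.017, -1.0, -0.003, 47.645], [-0.995, 0.018, -0.102, 512.823], [0.102, 0.001, -0.995, 1395.875], [0.0, 0.0, 0.0, 1.0]]
0.1 [-3.02792805e-04  1.50813943e-01  9.88561655e-01 -9.58000711e-04] [171.15031057 548.1994481  204.41462824]
```

View pics/side0.png

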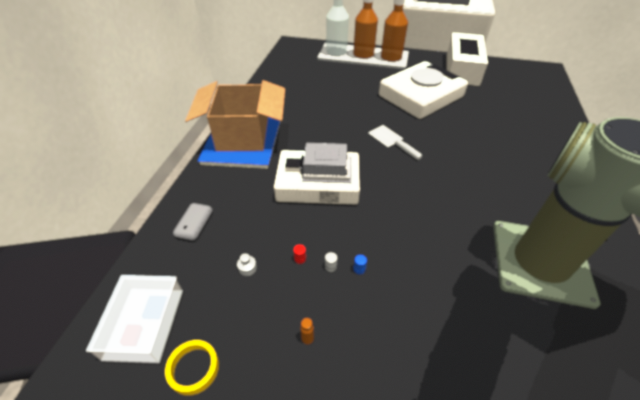

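View pics/top0.png

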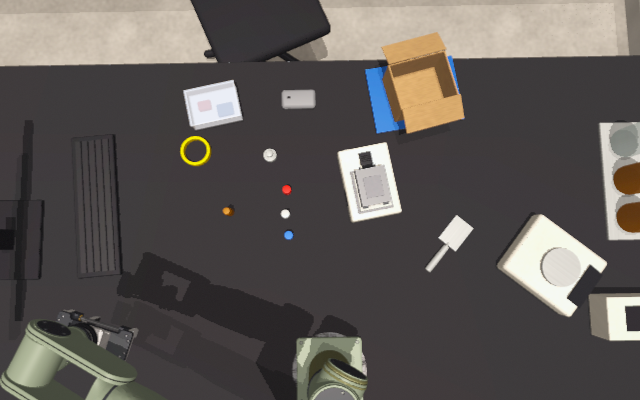

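The top view shows the instrument at about (369,182), with its black latch pad at (366,159) on the side away from the robot. Three look-alike cylinders stand near it: red (286,189), silver/white (285,214) and blue (288,235). The silver one fits the description, and the crop should confirm it. The knobbed weight is at (270,155), the vial at (227,211), the tape at (195,151) and the spatula at (450,243).

```bash
cat > h.py <<'E'
import numpy as np, cv2
def load(n,t="0"): return np.load(f"pics/{n}{t}.npz")
def ray(d,u,v):
    K,E=d["K"],d["extrinsics"]; R,t=E[:3,:3],E[:3,3]
    return -R.T@t, R.T@np.linalg.solve(K,[u,v,1.])
def onplane(d,u,v,z):
    o,r=ray(d,u,v); return o+r*(z-o[2])/r[2]
def proj(d,p):
    K,E=d["K"],d["extrinsics"]; c=E[:3,:3]@np.asarray(p,float)+E[:3,3]; q=K@c; return q[:2]/q[2]
def tri(rs):
    A=np.zeros((3,3));b=np.zeros(3)
    for o,r in rs:
        r=r/np.linalg.norm(r); P=np.eye(3)-np.outer(r,r); A+=P;b+=P@o
    return np.linalg.solve(A,b)
E
python3 - <<'E'
from h import *
t=load("top")["image"]; s=load("side")["image"]
c=cv2.resize(t[130:235,325:415],None,fx=5,fy=5,interpolation=cv2.INTER_CUBIC)
c2=cv2.resize(s[135:210,265:370],None,fx=7,fy=7,interpolation=cv2.INTER_CUBIC)
c3=cv2.resize(s[235:285,280:380],None,fx=6,fy=6,interpolation=cv2.INTER_CUBIC)
cv2.imwrite("pics/c1.png",c);cv2.imwrite("pics/c2.png",c2);cv2.imwrite("pics/c3.png",c3)
E
```

```text
(no output)
```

View pics/c1.png

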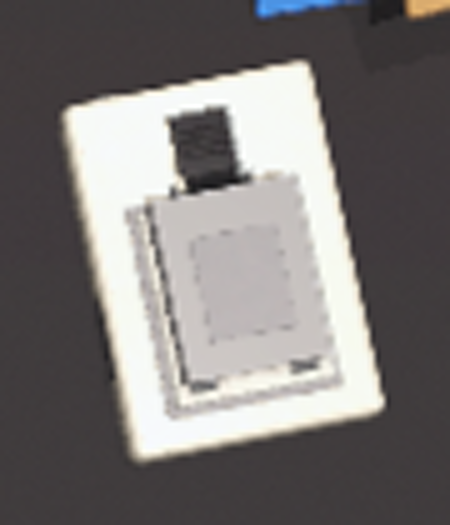

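View pics/c2.png

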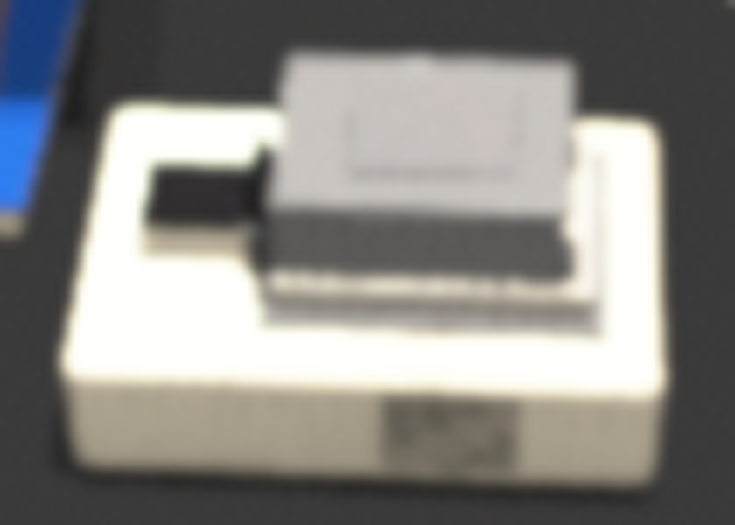

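View pics/c3.png

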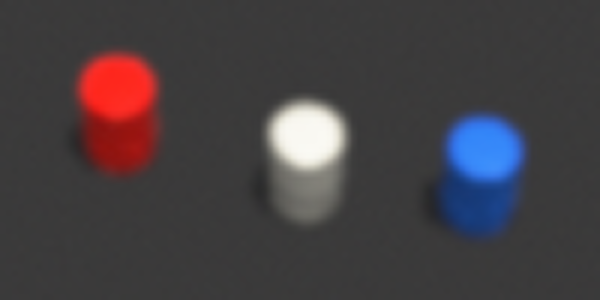

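The crop confirms it: silver cylinder with a thin band, between red and blue. Next I'll measure the case pose and the cell position.

```bash
python3 - <<'E'
from h import *
T=load("top");S=load("side"); t=T["image"].copy(); s=S["image"]
print("cam top",ray(T,0,0)[0].round(0),"side",ray(S,0,0)[0].round(0))
# case: upsampled mask
f=4
roi=cv2.resize(t[130:235,325:415],None,fx=f,fy=f,interpolation=cv2.INTER_CUBIC)
hsv=cv2.cvtColor(roi,cv2.COLOR_BGR2HSV)
m=((hsv[...,2]>150)&(hsv[...,1]<70)).astype(np.uint8)
cs,_=cv2.findContours(m,cv2.RETR_EXTERNAL,cv2.CHAIN_APPROX_NONE)
c=max(cs,key=cv2.contourArea); h=cv2.convexHull(c)[:,0,:].astype(float)
uv=(h+.5)/f-.5+[325,130]
P=np.array([onplane(T,u,v,60)[:2] for u,v in uv])
r=cv2.minAreaRect(P.astype(np.float32)); print("case rect top",r)
print(cv2.boxPoints(r))
def blob(d,x0,x1,y0,y1,z,cond):
    f=6
    roi=cv2.resize(d["image"][y0:y1,x0:x1],None,fx=f,fy=f,interpolation=cv2.INTER_CUBIC)
    m=cond(roi.astype(int)).astype(np.uint8)
    cs,_=cv2.findContours(m,cv2.RETR_EXTERNAL,cv2.CHAIN_APPROX_NONE)
    c=max(cs,key=cv2.contourArea)
    (x,y),ax,a=cv2.fitEllipse(c)
    u,v=(x+.5)/f-.5+x0,(y+.5)/f-.5+y0
    print("  px",u,v,np.array(ax)/f,a); return onplane(d,u,v,z)
print("cell top",blob(T,275,297,204,225,40,lambda b:b.min(-1)>140))
print("cell side",blob(S,320,345,248,275,40,lambda b:b.min(-1)>185))
E
```

```text
cam top [ 368.   37. 1441.] side [381. 564. 699.]
case rect top ((553.0796508789062, -126.56327819824219), (216.05775451660156, 151.6609649658203), 10.34976577758789)
[[ 433.185     -71.374725]
 [ 460.43195  -220.56805 ]
 [ 672.9743   -181.75183 ]
 [ 645.72736   -32.558502]]
  px 284.8592783610026 213.44940694173178 [8.60977999 8.82786814] 102.61353302001953
cell top [463.44192579 123.83371907  40.        ]
  px 330.7384745279948 257.2854067484538 [ 9.73925082 10.97526423] 100.6380844116211
cell side [462.2022134  121.38208381  40.        ]
```

```bash
python3 - <<'E'
from h import *
T=load("top");S=load("side")
f=4;x0,x1,y0,y1=265,370,140,215
roi=cv2.resize(S["image"][y0:y1,x0:x1],None,fx=f,fy=f,interpolation=cv2.INTER_CUBIC)
g=roi.min(-1)
# side case: full silhouette (top + near side)
m=(g>95).astype(np.uint8)
cs,_=cv2.findContours(m,cv2.RETR_EXTERNAL,cv2.CHAIN_APPROX_NONE)
c=max(cs,key=cv2.contourArea)
m2=(g>205).astype(np.uint8)
cv2.imwrite("pics/c4.png",np.hstack([m*255,m2*255]))
from math import radians
a=radians(190.35);R=np.array([[np.cos(a),-np.sin(a)],[np.sin(a),np.cos(a)]])
o=np.array([553.08,-126.56])+R@[12.5,0]; print("origin",o)
im=cv2.resize(S["image"][y0:y1,x0:x1],None,fx=7,fy=7,interpolation=cv2.INTER_CUBIC)
it=cv2.resize(T["image"][130:235,325:415],None,fx=5,fy=5,interpolation=cv2.INTER_CUBIC)
for d,img,F,ox,oy in((S,im,7,x0,y0),(T,it,5,325,130)):
  def pl(pts,z,col):
    q=[((proj(d,[*(o+R@p),z])-[ox,oy]+.5)*F).astype(int) for p in pts]
    cv2.polylines(img,[np.array(q)],True,col,1)
  pl([(-120,-75),(95,-75),(95,75),(-120,75)],60,(0,0,255))
  pl([(-120,-75),(95,-75),(95,75),(-120,75)],0,(0,255,255))
  for dz,col in((-10,(255,0,0)),(0,(0,200,0)),(10,(255,0,255))):
    pl([(-46,-42),(60,-42),(60,42),(-46,42)],121+dz,col)
    pl([(-99,-18),(-61,-18),(-61,18),(-99,18)],89.5+dz,col)
    pl([(-46,-46),(70,-46),(70,46),(-46,46)],85+dz,col)
cv2.imwrite("pics/o1.png",im);cv2.imwrite("pics/o2.png",it)
E
```

```text
origin [ 540.78339214 -128.80575936]
```

View pics/o1.png

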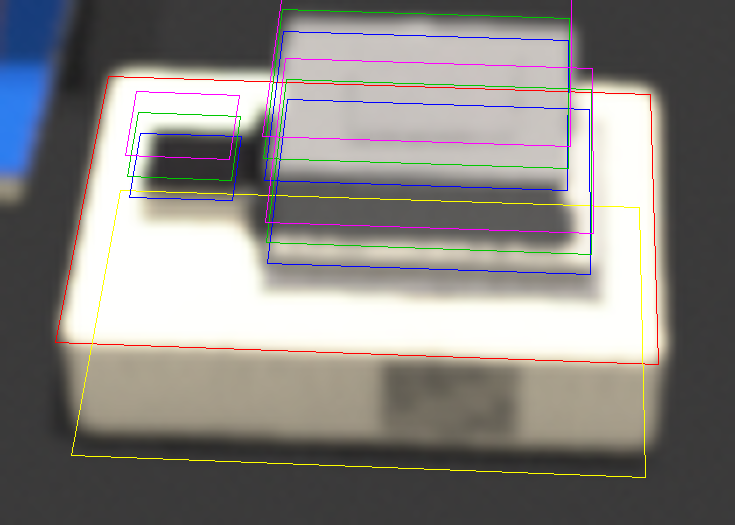

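View pics/o2.png

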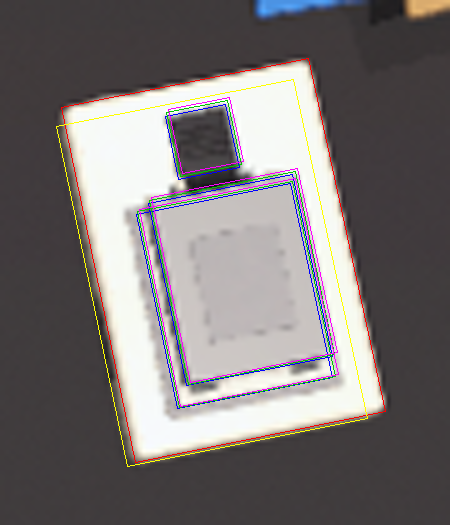

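```bash
python3 - <<'E'
from h import *
T=load("top");S=load("side")
for a,b in (((405,132),(281,119)),((463,120),(285,88)),((388,75),(238,84))):
    print(a,b,tri([ray(T,*a),ray(S,*b)]).round(0), [onplane(T,*a,z).round(0).tolist() for z in(50,100,150)])
import sys
from cell import env,solver,readout
o=np.array([540.3,-129.]);a=np.radians(190.35);R=np.array([[np.cos(a),-np.sin(a)],[np.sin(a),np.cos(a)]])
W=lambda x,y,z:np.array([*(o+R@[x,y]),z])
for ph in(95.175,185.175):
    q=[0,np.cos(np.radians(ph)),np.sin(np.radians(ph)),0]
    for p in((-80,0,200),(-80,0,78),(0,0,105),(0,0,250),(108,0,170),(108,0,260),(-20,0,110)):
        j=solver.ik(W(*p),q); print(ph,p,None if j is None else np.round(j,2))
q=[0,np.cos(np.radians(95.175)),np.sin(np.radians(95.175)),0]
for q in ([0,0,1,0],[0,.7071,.7071,0],q): print(solver.ik([463,122.6,24.5],q))
# bbox corner of 2D crop
im=np.hstack([cv2.resize(T["image"][25:150,360:480],None,fx=3,fy=3),cv2.resize(S["image"][70:170,180:300],(360,300)).repeat(1,0) if 0 else cv2.resize(S["image"][65:190,180:300],None,fx=3,fy=3)])
cv2.imwrite("pics/box.png",im)
E
```

```text
(405, 132) (281, 119) [ 679. -224.  134.] [[701.0, -240.0, 50.0], [689.0, -230.0, 100.0], [677.0, -220.0, 150.0]]
(463, 120) (285, 88) [ 716. -390.  129.] [[735.0, -416.0, 50.0], [722.0, -400.0, 100.0], [709.0, -383.0, 150.0]]
(388, 75) (238, 84) [ 779. -165.  261.] [[879.0, -195.0, 50.0], [861.0, -187.0, 100.0], [842.0, -178.0, 150.0]]
95.175 (-80, 0, 200) [-0.32  0.32  1.41 -0.    1.41 -2.07]
95.175 (-80, 0, 78) [-0.32  0.44  1.51 -0.    1.19 -2.07]
95.175 (0, 0, 105) [-0.39  0.27  1.69 -0.    1.19 -2.14]
95.175 (0, 0, 250) [-0.39  0.13  1.53 -0.    1.47 -2.14]
95.175 (108, 0, 170) [-0.52 -0.01  1.86 -0.    1.3  -2.27]
95.175 (108, 0, 260) [-0.52 -0.09  1.74 -0.    1.49 -2.27]
95.175 (-20, 0, 110) [-0.37  0.3   1.64 -0.    1.21 -2.12]
185.175 (-80, 0, 200) [-0.32  0.32  1.41 -0.    1.41  1.07]
185.175 (-80, 0, 78) [-0.32  0.44  1.51 -0.    1.19  1.07]
185.175 (0, 0, 105) [-0.39  0.27  1.69 -0.    1.19  1.  ]
185.175 (0, 0, 250) [-0.39  0.13  1.53 -0.    1.47  1.  ]
185.175 (108, 0, 170) [-0.52 -0.01  1.86 -0.    1.3   0.87]
185.175 (108, 0, 260) [-0.52 -0.09  1.74 -0.    1.49  0.87]
185.175 (-20, 0, 110) [-0.37  0.3   1.64 -0.    1.21  1.02]
[ 7.78935526e-02  2.44262878e-01  1.92125583e+00 -4.44089210e-16
  9.76073944e-01 -1.49290277e+00]
[ 7.78935526e-02  2.44262878e-01  1.92125583e+00 -4.44089210e-16
  9.76073944e-01  7.78935526e-02]
[ 7.78935526e-02  2.44262878e-01  1.92125583e+00 -4.44089210e-16
  9.76073944e-01 -1.67354435e+00]
```

View pics/box.png

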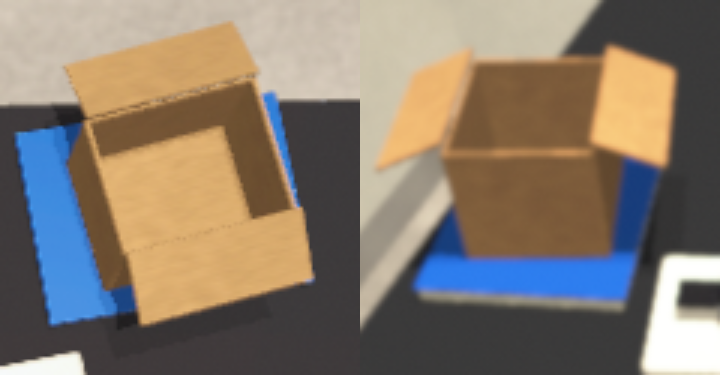

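Box flap clears (about x≥680, y<-224, z≈134). Next: close the gripper, go above the pad and feel for it.

```bash
cat >> h.py <<'E'
from cell import env, gripper_to, solver, vision, hand_in, readout
o=np.array([540.3,-129.]);_a=np.radians(190.35);R=np.array([[np.cos(_a),-np.sin(_a)],[np.sin(_a),np.cos(_a)]])
W=lambda x,y,z:np.array([*(o+R@[x,y]),z])
C=lambda p:np.array([*(R.T@(np.asarray(p)[:2]-o)),p[2]])
_ph=np.radians(185.175); Q=[0,np.cos(_ph),np.sin(_ph),0]
def snap(tag):
    for n in("side","top"):
        d=vision.get_image(n); np.savez(f"pics/{n}{tag}.npz",**d); cv2.imwrite(f"pics/{n}{tag}.png",d["image"])
def st(l=""): print(l,"t%.2f"%readout.read_time(),"F",np.round(readout.read_ft_force(),2),"case",C(readout.read_ee_pos()).round(2))
E
python3 - <<'E'
from h import *
gripper_to(0,20); st("closed")
env.move_ptp(W(-80,0,190),Q); st("above")
env.move_straight(W(-80,0,112),velocity=120); st("pre")
r=env.move_straight(W(-80,0,70),velocity=12,contact_N=0.8); print(r); st("contact")
E
```

```text
closed t1.52 F [-0.15  0.5   0.2 ] case [ 241.02 -733.08  205.45]
above t4.33 F [0.18 0.43 0.2 ] case [-80.29  -1.   190.03]
pre t5.13 F [-0.41 -1.08 -0.49] case [-80.61   0.25 112.72]
True
contact t7.46 F [ 0.96 -0.16  2.19] case [-8.030e+01 -2.000e-02  8.039e+01]
```

Contact at z≈80.4, so the head stands about 9 mm low, which agrees with the side view. Now the latch press.

```bash
python3 - <<'E'
from h import *
z0=80.4
for dz in(2.5,4,4.75,5.5,6.25):
    r=env.move_straight(W(-80,0,z0-dz),velocity=15,contact_N=7); st(dz)
    if r: print("stop");break
snap("1")
im=np.hstack([cv2.resize(np.load("pics/side1.npz")["image"][100:230,250:385],None,fx=3,fy=3),cv2.resize(np.load("pics/top1.npz")["image"][130:260,325:435],None,fx=3,fy=3)])
cv2.imwrite("pics/v1.png",im)
E
```

```text
2.5 t7.73 F [2.92 0.52 2.5 ] case [-80.97   0.13  78.36]
4 t7.98 F [2.26 0.69 3.52] case [-80.04   0.12  76.39]
4.75 t8.23 F [ 3.18 -0.02  4.01] case [-80.21   0.17  75.89]
5.5 t8.48 F [3.46 0.27 3.62] case [-80.35   0.15  75.18]
6.25 t8.73 F [2.54 1.22 5.99] case [-80.46   0.18  74.99]
```

View pics/v1.png

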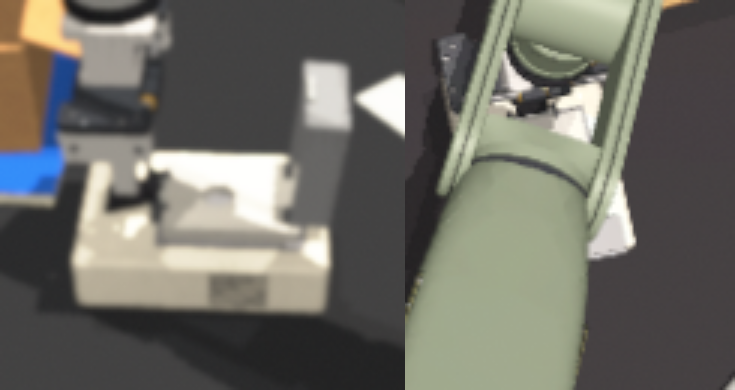

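The lid is open: in the side view it stands upright and the well mouth shows near crop (218,193). I'll retract and grasp the cell.

```bash
python3 - <<'E'
from h import *
env.move_straight(W(-82,0,190),velocity=150); st("up")
gripper_to(60,20)
env.move_ptp([462.8,122.6,150],Q); st("above cell"); 
snap("2")
env.move_straight([462.8,122.6,24.5],velocity=100,contact_N=6); st("down")
gripper_to(15,25); print(readout.read_opening(), readout.read_ee_pos()); st()
env.move_straight([462.8,122.6,160],velocity=120); print(readout.read_opening()); st("lift")
snap("3")
im=np.hstack([cv2.resize(np.load("pics/side2.npz")["image"][100:230,250:385],None,fx=3,fy=3),cv2.resize(np.load("pics/top2.npz")["image"][130:260,325:435],None,fx=3,fy=3)])
cv2.imwrite("pics/v2.png",im)
E
```

```text
up t9.76 F [ 0.08  0.94 -0.29] case [-80.64  -0.59 188.09]
above cell t11.89 F [0.   0.32 0.29] case [  29.76 -260.64  150.69]
down t13.40 F [-0.44 -0.78 -0.16] case [  30.27 -261.37   25.18]
24.910502803972587 [462.87463696 122.67595366  24.58895772]
 t14.04 F [-0.11  0.32  0.4 ] case [  30.95 -261.49   24.59]
25.30026605907987
lift t15.32 F [ 0.2   0.78 -1.03] case [  31.88 -261.51  159.01]
```

View pics/v2.png

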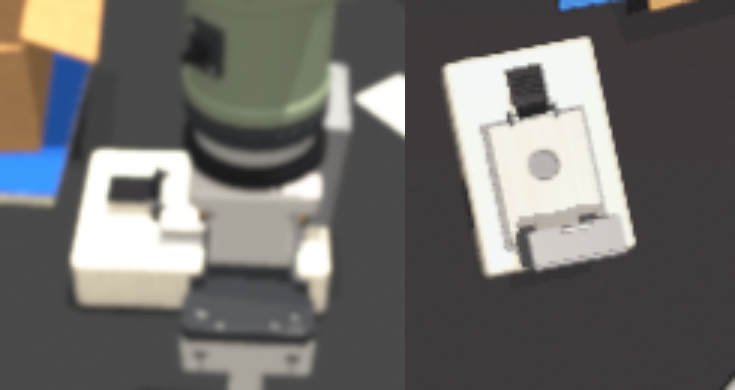

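View pics/side3.png

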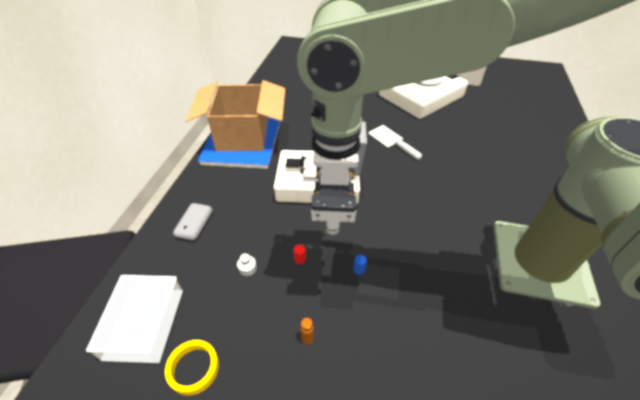

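The cell is gripped, with an opening of about 25 mm. The well is clear in the top view at crop (543,165), so I'll measure it there and from the earlier side view.

```bash
python3 - <<'E'
from h import *
T=load("top","2"); 
x0,x1,y0,y1=355,388,168,200;f=8
roi=cv2.resize(T["image"][y0:y1,x0:x1],None,fx=f,fy=f,interpolation=cv2.INTER_CUBIC).min(-1)
m=(roi<205).astype(np.uint8)
cs,_=cv2.findContours(m,cv2.RETR_LIST,cv2.CHAIN_APPROX_NONE)
for c in cs:
    if cv2.contourArea(c)>2000 and len(c)>5:
        (x,y),ax,a=cv2.fitEllipse(c); u,v=(x+.5)/f-.5+x0,(y+.5)/f-.5+y0
        print(cv2.contourArea(c),u,v,np.array(ax)/f, onplane(T,u,v,76).round(2))
cv2.imwrite("pics/well_t.png",cv2.resize(roi,None,fx=2,fy=2))
S=load("side","1")
cv2.imwrite("pics/well_s.png",cv2.resize(S["image"][150:190,295:360],None,fx=10,fy=10,interpolation=cv2.INTER_CUBIC))
print("pred side",proj(S,[*o,76]))
E
```

```text
6001.5 370.8715648651123 184.42724990844727 [10.76902199 11.10675335] [ 541.28 -129.9    76.  ]
2357.0 362.3723187446594 169.20029878616333 [ 3.80389547 16.42048454] [ 586.56 -106.4    76.  ]
pred side [321.9973633  165.34873586]
```

View pics/well_s.png

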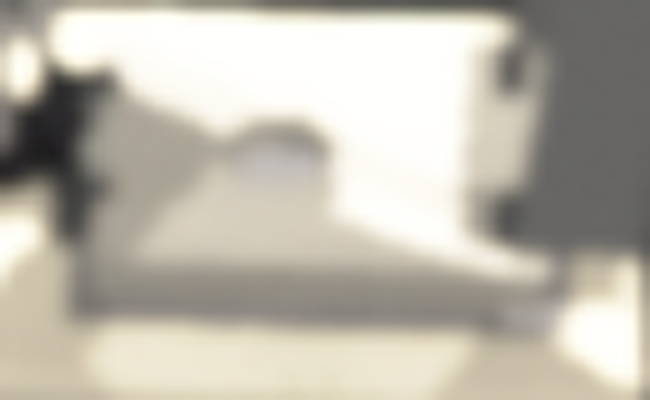

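View pics/well_t.png

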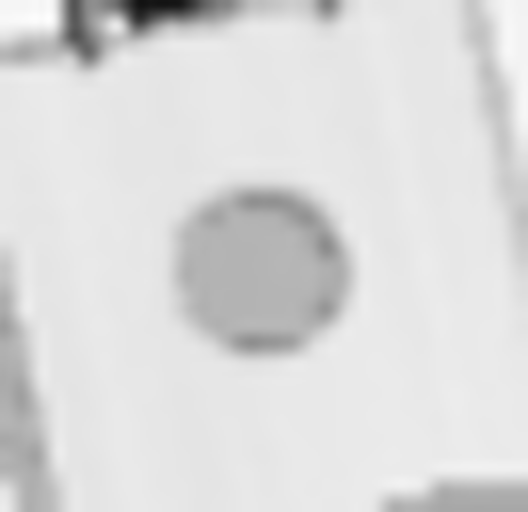

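```bash
sed -i 's/o=np.array(\[540.3,-129.\])/o=np.array([540.5,-130.1])/' h.py; python3 - <<'E'
from h import *
env.move_straight([462.8,122.6,200],velocity=150)
env.move_ptp(W(0,0,200),Q); st("above")
env.move_straight(W(0,0,108),velocity=100); st("pre"); print(readout.read_opening())
r=env.move_straight(W(0,0,81),velocity=15,contact_N=4); print(r); st("contact")
env.hold(0.2); st("hold")
snap("4")
im=np.hstack([cv2.resize(np.load("pics/side4.npz")["image"][100:230,250:385],None,fx=3,fy=3),cv2.resize(np.load("pics/top4.npz")["image"][130:260,325:435],None,fx=3,fy=3)])
cv2.imwrite("pics/v4.png",im)
E
```

```text
above t16.88 F [ 0.26 -0.38 -1.4 ] case [  0.31  -1.3  199.23]
pre t17.94 F [ 0.34  0.35 -1.78] case [ -0.68   0.38 108.81]
25.49824830652374
True
contact t19.34 F [-0.81 -0.48  4.21] case [ 1.000e-02 -3.000e-02  8.453e+01]
hold t19.54 F [-0.48  0.78  5.1 ] case [ 2.000e-02 -6.000e-02  8.452e+01]
```

View pics/v4.png

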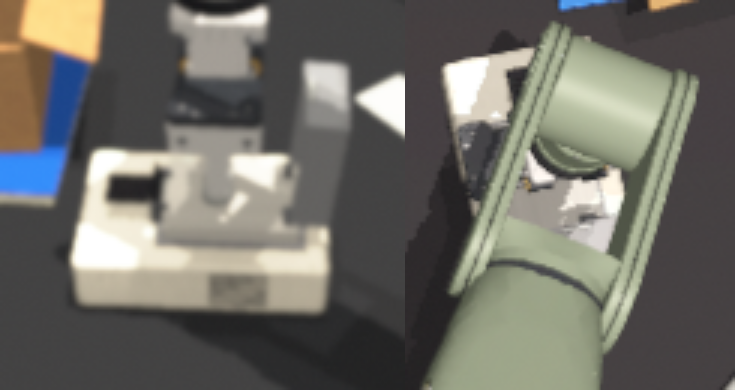

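It went in with no catching on the rim, and contact came at z 84.5. I'll release it, then feel the cell top and the head top to confirm it's home.

```bash
python3 - <<'E'
from h import *
gripper_to(45); st("open")
env.move_straight(W(0,0,135),velocity=120)
gripper_to(0,20)
r=env.move_straight(W(0,0,94),velocity=20,contact_N=2); print(r); st("celltop")
p=readout.read_ee_pos()
r=env.move_straight([*W(0,0,0)[:2],p[2]-4],velocity=8,contact_N=7); print(r); st("press")
env.hold(.1); st("press")
env.move_straight(W(0,0,125),velocity=120)
env.move_straight(W(-8,34,110),velocity=120)
r=env.move_straight(W(-8,34,70),velocity=20,contact_N=2); print(r); st("headtop")
env.hold(.1); st()
env.move_straight(W(-8,34,150),velocity=150)
E
```

```text
open t20.17 F [-0.56  0.11  0.56] case [ 1.41 -0.93 82.79]
True
celltop t23.10 F [0.12 0.19 5.02] case [ 0.0000e+00 -1.0000e-02  1.0029e+02]
True
press t23.34 F [-1.24  0.37  4.56] case [-1.3000e-01  8.0000e-02  1.0031e+02]
press t23.44 F [-0.65 -0.47  5.12] case [-1.1000e-01  1.0000e-01  1.0028e+02]
True
headtop t25.75 F [-0.04  0.62  3.93] case [-7.96 34.   76.65]
 t25.85 F [ 0.1  -0.43  5.18] case [-7.95 34.   76.62]
```

Cell top is 23.65 mm above the head, against 22 nominal, so it may be about 1.5 mm short of home. I'll look before doing anything.

```bash
python3 - <<'E'
from h import *
env.move_ptp(W(-60,-230,190),Q); st()
snap("5")
im=np.hstack([cv2.resize(np.load("pics/side5.npz")["image"][125:205,275:365],None,fx=4.4,fy=4.4,interpolation=cv2.INTER_CUBIC),cv2.resize(np.load("pics/top5.npz")["image"][145:225,330:420],None,fx=4.4,fy=4.4,interpolation=cv2.INTER_CUBIC)])
cv2.imwrite("pics/v5.png",im)
E
```

```text
t27.55 F [-0.09  0.27 -0.62] case [ -59.6  -229.11  189.19]
```

View pics/v5.png

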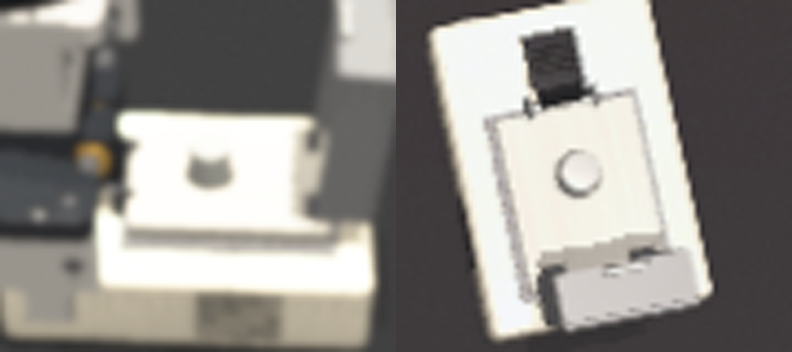

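```bash
python3 - <<'E'
from h import *
T=load("top","5")
x0,x1,y0,y1=355,388,168,200;f=8
roi=cv2.resize(T["image"][y0:y1,x0:x1],None,fx=f,fy=f,interpolation=cv2.INTER_CUBIC)
cv2.imwrite("pics/ct.png",np.clip((roi.astype(int)-100)*1.6,0,255).astype(np.uint8).repeat(2,0).repeat(2,1))
for z in(76.6,98.6,100.3): print(z,proj(T,[541.3,-129.9,z]),((proj(T,[541.3,-129.9,z])-[x0,y0]+.5)*f*2))
S=load("side","5");x0,x1,y0,y1=300,345,145,180
cv2.imwrite("pics/cs.png",cv2.resize(S["image"][y0:y1,x0:x1],None,fx=14,fy=14,interpolation=cv2.INTER_CUBIC))
E
```

```text
76.6 [370.89742841 184.39395244] [262.35885452 270.30323904]
98.6 [371.80988904 183.41203932] [276.95822459 254.59262914]
100.3 [371.88162755 183.33484039] [278.1060408  253.35744621]
```

View pics/ct.png

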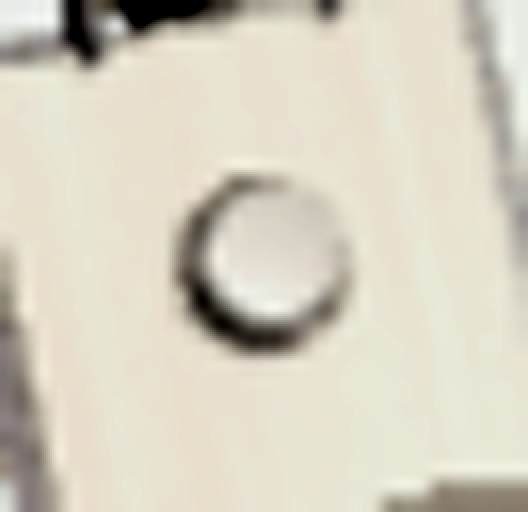

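View pics/cs.png

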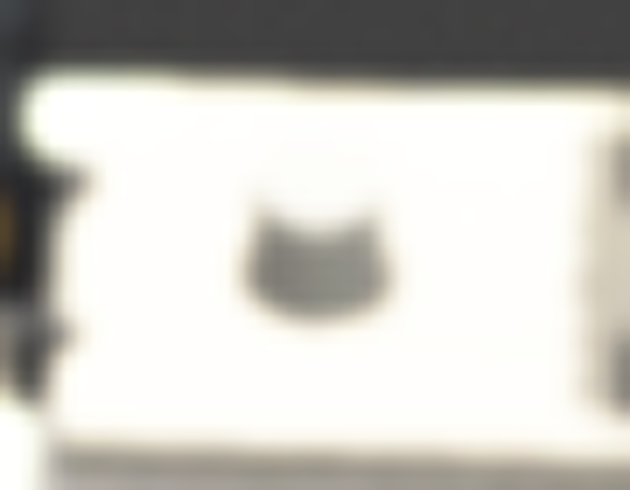

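Upright and centred: the disc is at (275,252) against a predicted (277,254). I'll press the cell again a bit more firmly, and re-touch the head slowly so the two heights compare fairly.

```bash
python3 - <<'E'
from h import *
env.move_ptp(W(-2,-36,120),Q)
env.move_straight(W(-2,-34,82),velocity=90); env.hold(.15)
r=env.move_straight(W(-2,-34,68),velocity=6,contact_N=2.5); print(r); st("head"); 
env.move_straight(W(-2,-34,112),velocity=100)
env.move_straight(W(0,0,105),velocity=90); env.hold(.15)
r=env.move_straight(W(0,0,90),velocity=8,contact_N=2.5); print(r); st("cell")
p=readout.read_ee_pos()
for k in range(1,10):
    env.move_straight([*W(0,0,0)[:2],p[2]-.5*k],velocity=8); F=readout.read_ft_force()[2]; st(k)
    if F>11: break
E
```

```text
True
head t30.37 F [ 0.55 -0.15  4.  ] case [ -1.98 -34.    76.61]
True
cell t32.42 F [-0.39  0.06  4.28] case [-3.0000e-02  2.0000e-02  1.0028e+02]
1 t32.68 F [-1.14  0.4   5.14] case [ -0.17   0.11 100.27]
2 t32.93 F [-1.28  0.72  6.7 ] case [ -0.28   0.22 100.28]
3 t33.18 F [-2.06  0.19  9.44] case [ -0.45   0.36 100.27]
4 t33.43 F [-3.56  0.47 11.48] case [ -0.62   0.48 100.29]
```

The cell doesn't move under 11.5 N, so it rests on something solid, yet it reads 23.7 mm proud. One more head touch, near the well, to rule out a geometry mistake.

```bash
python3 - <<'E'
from h import *
env.move_straight(W(0,0,108),velocity=100)
env.move_straight(W(-30,0,106),velocity=100)
env.move_straight(W(-30,0,83),velocity=90); env.hold(.1)
r=env.move_straight(W(-30,0,68),velocity=8,contact_N=2.5); print(r); st("head near"); 
print(readout.read_eef_rot(), readout.read_opening())
env.move_straight(W(-30,0,112),velocity=120)
E
```

```text
True
head near t35.60 F [ 0.26 -0.87  4.84] case [-2.997e+01 -3.000e-02  7.664e+01]
[-8.77323553e-04  9.95919896e-01  9.02192888e-02 -1.80876397e-03] 0.5079526373957622
```

```bash
python3 - <<'E'
from h import *
gripper_to(45,15)
env.move_straight(W(0,0,112),velocity=120)
env.move_straight(W(0,0,86),velocity=90); env.hold(.1); st("at grip")
gripper_to(15,15); env.hold(.1); st("gripped"); z0=readout.read_ee_pos()[2]; print(readout.read_opening())
env.move_straight(W(0,0,z0+5),velocity=40); env.hold(.1); st("lifted")
r=env.move_straight(W(0,0,z0-5),velocity=10,contact_N=6); print(r); st("lowered"); env.hold(.1); st()
F0=readout.read_ft_force(); zc=readout.read_ee_pos()[2]
for dx,dy in((2,0),(-2,0),(0,2),(0,-2)):
    r=env.move_straight(W(dx,dy,zc-1),velocity=25,contact_N=8); st((dx,dy))
E
```

```text
at grip t37.83 F [ 0.37 -0.67  0.12] case [-0.47  0.16 86.22]
gripped t38.38 F [0.52 0.64 2.24] case [-2.800e-01  8.000e-02  8.639e+01]
25.32871888334414
lifted t38.76 F [ 0.32 -0.37 -1.99] case [ 0.25 -0.1  91.17]
True
lowered t39.38 F [-1.22  0.26  4.14] case [-9.000e-02 -4.000e-02  8.637e+01]
 t39.48 F [-0.01  0.52  5.15] case [-4.000e-02 -7.000e-02  8.633e+01]
(2, 0) t39.73 F [1.24 1.38 6.  ] case [ 0.56  0.09 86.37]
(-2, 0) t40.03 F [-3.02  0.92  9.91] case [-1.380e+00  1.000e-02  8.635e+01]
(0, 2) t40.30 F [-0.13  4.75  9.49] case [-0.39  0.54 86.25]
(0, -2) t40.51 F [-1.31  0.55  2.47] case [-0.58 -0.51 86.28]
```

The same floor height came back, and the cell slid sideways at constant z (x +0.6 to −1.4 mm, stopped by the walls). So it rests flat on the well floor. Releasing now, then I'll go over and behind the open lid.

```bash
python3 - <<'E'
from h import *
env.move_straight(W(-.4,0,86.3),velocity=25)
gripper_to(45); st("released")
env.move_straight(W(0,0,215),velocity=200)
gripper_to(0,20)
env.move_straight(W(138,0,215),velocity=200); st("behind, high")
env.move_straight(W(138,0,164),velocity=120); st("behind, low")
snap("6")
im=np.hstack([cv2.resize(np.load("pics/side6.npz")["image"][85:215,250:400],None,fx=2.6,fy=2.6),cv2.resize(np.load("pics/top6.npz")["image"][130:260,325:435],None,fx=2.6,fy=2.6)])
cv2.imwrite("pics/v6.png",im)
E
```

```text
released t41.28 F [ 0.21  0.44 -0.17] case [-2.500e-01  3.000e-02  8.612e+01]
behind, high t43.73 F [0.04 0.28 0.39] case [137.28   0.33 215.4 ]
behind, low t44.30 F [ 0.89  0.21 -0.33] case [1.3744e+02 1.0000e-01 1.6412e+02]
```

View pics/v6.png

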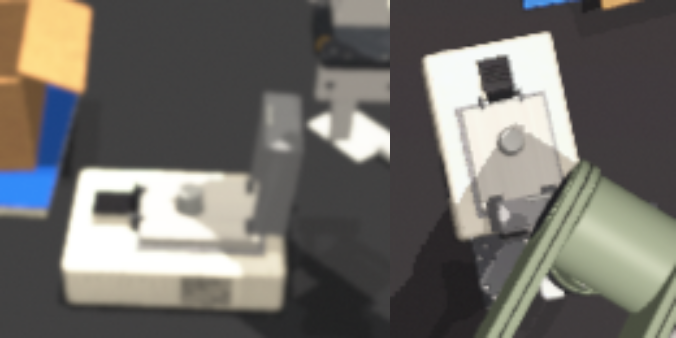

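The cell stands upright in the well and the fingers are behind the lid. Now I'll push the lid over along its arc with a force guard.

```bash
python3 - <<'E'
from h import *
H=78.6;f=8;r=88
def tcp(th):
    h=r*np.cos(th)-34*np.sin(th)-f; v=r*np.sin(th)+34*np.cos(th)
    return W(60-h,0,H+v)
env.move_straight(tcp(1.62),velocity=60,contact_N=6); st("1.62")
for th in(1.45,1.28,1.1,.92,.74,.56,.4,.26,.14):
    c=env.move_straight(tcp(th),velocity=60,contact_N=9); st(th)
    if c: print("guard",th); break
snap("7")
im=np.hstack([cv2.resize(np.load("pics/side7.npz")["image"][85:215,250:400],None,fx=2.6,fy=2.6),cv2.resize(np.load("pics/top7.npz")["image"][130:260,325:435],None,fx=2.6,fy=2.6)])
cv2.imwrite("pics/v7.png",im)
E
```

```text
1.62 t45.08 F [-1.25 -2.04  1.15] case [106.41   0.18 164.7 ]
1.45 t45.49 F [-2.07  0.09  0.5 ] case [ 9.0870e+01 -1.5000e-01  1.7013e+02]
1.28 t45.91 F [-1.27 -1.17  1.93] case [ 7.4880e+01 -1.0000e-02  1.7274e+02]
1.1 t46.34 F [-1.22  0.48  1.77] case [ 5.7990e+01 -1.0000e-02  1.7234e+02]
0.92 t46.77 F [-1.22  0.33  1.44] case [ 4.1430e+01 -4.0000e-02  1.6899e+02]
0.74 t47.21 F [-0.5   0.37  1.34] case [ 2.569e+01 -4.000e-02  1.628e+02]
0.56 t47.64 F [-1.63  0.65  1.52] case [ 1.1290e+01 -4.0000e-02  1.5385e+02]
0.4 t48.04 F [-0.45 -1.26  1.15] case [-1.8000e-01  8.0000e-02  1.4401e+02]
0.26 t48.41 F [-0.48 -0.93  1.54] case [ -8.78   0.14 133.96]
0.14 t48.75 F [ 0.12 -0.71  2.18] case [-1.4730e+01  3.0000e-02  1.2432e+02]
```

View pics/v7.png

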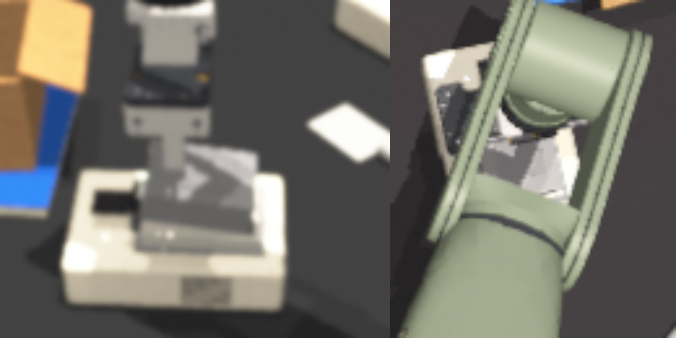

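The lid is nearly down. Pressing it now in small steps while watching force.

```bash
python3 - <<'E'
from h import *
z=122.;pk=0
while z>107:
    env.move_straight(W(-20,0,z),velocity=20); F=readout.read_ft_force()[2]; a=readout.read_ee_pos()[2]
    print("t%.2f cmd %.2f z %.2f F %.2f"%(readout.read_time(),z,a,F))
    if F>12.5: break
    z-=1.0 if a>115.5 else 0.6
E
```

```text
t49.31 cmd 122.00 z 121.62 F 1.68
t49.56 cmd 121.00 z 121.04 F 1.59
t49.81 cmd 120.00 z 120.20 F 3.19
t50.06 cmd 119.00 z 119.31 F 3.41
t50.31 cmd 118.00 z 118.47 F 4.44
t50.56 cmd 117.00 z 117.67 F 5.38
t50.81 cmd 116.00 z 116.71 F 5.14
t51.06 cmd 115.00 z 115.59 F 4.39
t51.31 cmd 114.00 z 112.78 F -0.35
t51.56 cmd 113.40 z 112.44 F 1.31
t51.81 cmd 112.80 z 112.47 F 2.33
t52.06 cmd 112.20 z 112.17 F 1.53
t52.31 cmd 111.60 z 111.67 F 2.03
t52.56 cmd 111.00 z 111.15 F 1.83
t52.81 cmd 110.40 z 110.92 F 4.57
t53.06 cmd 109.80 z 110.75 F 6.66
t53.31 cmd 109.20 z 110.59 F 10.16
t53.56 cmd 108.60 z 110.44 F 11.23
t53.81 cmd 108.00 z 110.29 F 13.81
```

The force drop at z≈115 to 112.8 was the snap, and the hard stop came at about 110.9, as described. Retracting to check.

```bash
python3 - <<'E'
from h import *
env.move_straight(W(-20,0,150),velocity=80); st()
env.move_straight(W(-20,0,215),velocity=200)
env.move_ptp([380,330,260],Q); st()
snap("8")
im=np.hstack([cv2.resize(np.load("pics/side8.npz")["image"][105:235,250:385],None,fx=2.9,fy=2.9,interpolation=cv2.INTER_CUBIC),cv2.resize(np.load("pics/top8.npz")["image"][130:260,325:435],None,fx=2.9,fy=2.9,interpolation=cv2.INTER_CUBIC)])
cv2.imwrite("pics/v8.png",im)
E
```

```text
t54.48 F [0.47 0.25 0.29] case [-19.89  -0.   149.91]
 t56.75 F [0.41 0.6  1.09] case [  74.8  -480.73  259.71]
```

View pics/v8.png

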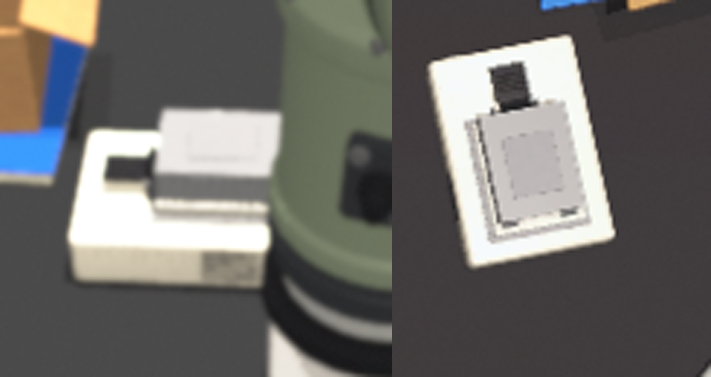

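View pics/top8.png

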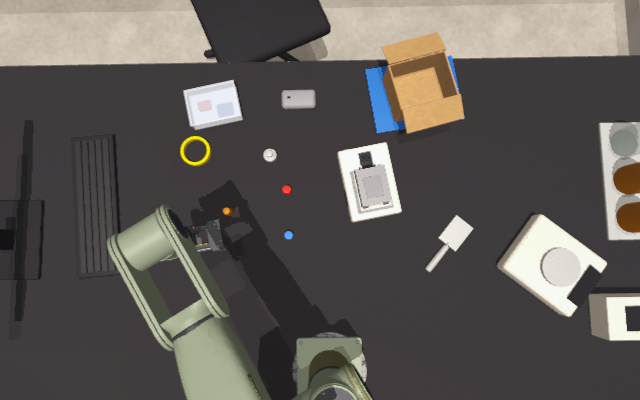

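The lid stays shut and looks the same as at the start in both views. The red and blue cylinders, weight, vial, tape and spatula are all at their original pixels, and the arm is clear. Handing in.

```bash
python3 - <<'E'
from h import *
hand_in(); st("done")
E
```

```text
the job is handed in; nothing more can be done
the job is handed in; nothing more can be done
```

The job is done and handed in at about 57 s. I pressed the latch and the lid popped open. Then I set the silver cell in the well, let go, pushed the lid over from behind and pressed it until it snapped.

**Last checks:**
- **Lid:** the force dropped sharply at the snap, and the hard stop came about 1.7 mm below shut. The lid stayed shut after I backed off, and in both views it looks as it did at the start.
- **Cell:** after release it stood upright and centred in the pictures. Before that it had come down twice at the same height, did not sink under 11.5 N, and slid sideways on a flat floor between the well walls.
- **Force:** the highest reading while pushing on the instrument was 13.8 N, at the lid's hard stop. I read forces between moves, so a brief higher peak is possible.
- **Bystanders:** all of them are at their starting pixels in the last top view, and the arm touches nothing.

**One disagreement:** by touch, the cell stood 23.7 mm above the head instead of the stated 22 mm. Three touches on the head and two on the cell agreed within 0.1 mm. Lifting and reseating the cell did not change its height, so I took it as fully home without explaining the 1.7 mm.

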